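Lift a round stoneware tile off the ware board and set it on the drying rack

TASK

Pick up the slab lifter by its leaning wooden grip, slide its blade under the round clay tile until the tile rests on the blade, and carry it across to the drying rack. Set the tile down gently, right side up and centred across the two rails, draw the blade out from under it, and stand the lifter back on its blade on the open bench, clear of the rack and the ware board. Never touch the tile with the gripper, never let it tip steeply or fall, and leave the jar, mug and tin where they are.

Things in the scene. Friction and masses are not known exactly. Their poses are not given: they have to be found in the camera images.
- lifter: Slab lifter, loose, 0.23 kg, stands by itself on its flat yellow steel blade, 105 (x) x 60 (y) x 3 mm. Origin: centre of the blade's underside; +x to the blade's free front edge; z up. From x = -46 mm a 44 mm wide neck (0 to 48 mm up the slope), then a flat dark wooden grip (48 to 118 mm up the slope) rise from the blade, leaning back to -x by 35 degrees from vertical.
- lifter_grip (a point): Centre of the lifter's wooden grip, 88 mm up the slope, at (-96, 0, 74) mm in the lifter's frame; axes as the lifter's. The grip is 100 mm wide along y and 14 mm thick: pinch it across its thickness, gripper tilted 35 degrees, fingers pointing down the slope.
- lifter_tip (a point): Middle of the front edge of the lifter's blade, at half its thickness; axes as the lifter's.
- round_tile: Loose round clay tile, terracotta with blue rings on top, 124 mm across, 10 mm thick, 0.15 to 0.29 kg. Origin: centre of its underside; z up. The flat of the underside is 96 mm across; around it a bevel rises 5 mm to the rim, so a thin blade enters below the rim and wedges the tile up. It lies on the ware board, 0 to 8 mm from the fence.
- ware_board: Fixed plywood board 185 (x) x 160 (y) x 12 mm; dark fence along its +x side, 12 mm thick, rising 14 mm above the board, inner face at x = +80.5 mm. Origin: centre of its underside on the bench. Open on its -x side, with 40 to 50 mm of bare board before the tile: a blade pushed along +x drives the tile against the fence.
- drying_rack: Fixed wooden rack. Origin: centre of its underside on the bench. Two rails along its x, 120 mm long, 20 mm wide, tops 30 mm above the bench, at y = -48 and +48 mm; the 76 mm gap between them is open at both ends, above a base plate 130 x 124 x 4 mm. A tile in place is centred over the origin, its underside 30 mm up; the blade passes between the rails.
- glaze_jar: Bystander: loose jar with white cap and blue label, 56 mm across, 85 mm tall. Origin: centre of its underside.
- brush_mug: Bystander: loose white mug 72 mm across, 85 mm tall, with brushes standing up to 165 mm. Origin: centre of its underside.
- glaze_tin: Bystander: loose tin with yellow label, 72 mm across, 75 mm tall. Origin: centre of its underside.
Mind the look-alikes: they are no part of the job. What is shaped like the ware_board but blue or purple is not meant.

How it is judged (in metres and radians):
On the way, in this order (a step that is already met when the one before it is completed fails the run):
1. the tile rides on the lifter's blade, clear of the ware board (height (world z) of round_tile above 0.03 m and contact force between round_tile and lifter above 0.5 N and contact force between round_tile and ware_board below 0.05 N and angle between round_tile's own z axis and vertical below 0.25 rad), for 0.2 s.
2. the tile lies centred on the rack's rails with the blade off it (x of round_tile in the frame of drying_rack between -0.022 and 0.022 m and y of round_tile in the frame of drying_rack between -0.015 and 0.015 m and z of round_tile in the frame of drying_rack between 0.027 and 0.033 m and angle between round_tile's own z axis and vertical below 0.06 rad and contact force between round_tile and lifter below 0.05 N), for 0.2 s.
At the end, for the whole second after the job is handed in: The tile lies flat (3.4 deg), glazed side up, at rest on the two rails, centred within 22 mm along and 15 mm across them; the lifter stands still on its blade on the bench (tilt under 4.6 deg), blade front over 75 mm and centre over 100 mm from the rack's centre, touching no tile, rack or board (all of step 2 and linear speed of each of round_tile, lifter below 0.02 m/s and height (world z) of lifter below 0.006 m and angle between lifter's own z axis and vertical below 0.08 rad and horizontal distance between lifter_tip and drying_rack above 0.075 m and horizontal distance between lifter and drying_rack above 0.1 m and contact force between lifter and drying_rack below 0.05 N and contact force between lifter and ware_board below 0.05 N).
It fails at once if the gripper touches the tile (contact force between the fingers and round_tile above 0.5 N).
It fails at once if the tile is tipped more than 23 degrees (angle between round_tile's own z axis and vertical above 0.4 rad).
It fails at once if the tile falls to the bench (height (world z) of round_tile below 0.006 m).
It fails at once if the tile is set on the rack with a bang (over 15 N) (contact force between round_tile and drying_rack above 15 N).
It fails at once if the jar, mug or tin is moved more than 30 mm or tipped over (distance of any of glaze_jar, brush_mug, glaze_tin from where it was at the start of the episode above 0.03 m or angle between any of glaze_jar, brush_mug, glaze_tin's own z axis and vertical above 0.3 rad).
It also fails if it takes over 64 s, if anything falls off the work surface, if the arm or the gripper's body presses on something with over 40 N, if the wrist force passes 120 N, or if a joint passes its speed limit or range.

ROBOT

A 7-joint arm with a two-finger parallel gripper is mounted at the origin on the work surface. World frame = base frame: x ahead of the robot, y to its left, z up, the work surface at z = 0. Lengths are in mm, angles in degrees, forces in N, time in s.
With the tool pointing down it reaches from about 400 to 850 mm from the base axis. Payload 4.4 kg.
Tool frame: the origin (TCP) lies midway between the tips of the shut fingers; the grasp point (between the pads) lies 19 mm behind it; z points along the fingers, y is the line along which they close (so a half turn about z gives the same grasp; the last joint's range is limited). The gripper opens to 94 mm and grips with 3 to 60 N. Pads are 16 mm wide; open, the fingers measure 119 mm over their backs; the gripper's body (75 mm by 177 mm) begins 78 mm behind the grasp point.
Start: joints at [60.057, 36.005, 2.206, 86.941, -1.547, 57.084, -1.146], TCP at [286.73, -583.356, 205.478] pointing down, gripper open.
Joint ranges: [-175.42, 175.42], [-21.48, 121.26], [-71.46, 75.88], [10.55, 141.38], [-63.04, 243.04], [13.31, 113.54], [-168.57, 168.57]. Speed limits (degrees/s): [147.25, 147.25, 180, 180, 180, 180, 180].

INTERFACE

Orientations are given as [roll, pitch, yaw] about the fixed x, y, z axes, in that order (R = Rz(yaw) Ry(pitch) Rx(roll)).
In Python, from cell import r, vision gives the robot as it stands.
- The arm moves only by the tool jog_arm, never from a script. Its argument "motion" is a list of rows, each a list of 3 entries, a list of its own where there are three numbers: the shift along the tool's x, y, z in mm, then the turn, a rotation vector about the tool's x, y, z in degrees, then the finger opening in mm, from 0 to 94. A call has 1 to 10 rows; each row is the pose to reach, as a shift and turn from the pose commanded when the call began, along the tool's axes at that moment; what a row does not reach only later rows make up. A row lasts 1/12 s, in which the tool goes at most 41.7 mm and 7.16 degrees, less where a joint would pass 70% of its speed; a pose out of reach is approached as far as the arm can. A call with a gripper value outside its range is refused whole. The fingers move at their own pace and stop on an object; "grip_force" is the grip in N (left out, the last holds). Time passes only in rows, so rows that repeat a pose let the fingers close. It gives the time, the measured TCP pose, the force, the opening and the grip force at its end, in the units of the state.
- r.sense(): the state, without advancing time (a new reading comes with each control period).
- vision.read_camera(name): name is "scene" or "top"; returns a dict with "color" (400x640x3 uint8, red, green, blue), "depth" (400x640 float32, mm along the optical axis (not along the pixel's ray), 0 where there is no reading), "fx", "fy", "cx", "cy" (pixels), "k1" (the pictures are not rectified: a ray, as slopes to the right and down, at radius r is drawn at 1 + k1 r^2 times it, then the intrinsics apply), "world_from_camera" (4x4, takes a point from camera to world coordinates). Camera axes: x right, y down, z forward; pixel columns grow to the right and rows downward; lengths in mm; the calibration is good to about 2 mm. A picture is of the moment at which its call begins.
- r.job_done(): hands the job in; it is judged then, once.
The state is a dict: "clock": time; "joints": joint angles; "joint_vel": joint speeds; "effort": joint torques, N m; "eef_pos": TCP position; "ee_rot": TCP orientation; "ft_force": force on the tool from outside, world axes, zero at the start; "ft_torque": the same for the moment, N m; "grip_width": finger opening in mm; "finger_force": force on a finger pad.
Only numpy, scipy, OpenCV 4.12 (cv2) and the standard library are available. Lean on these libraries where they do the work, as an engineer would, in place of code of your own. Each camera call takes 0.05 s, during which the arm holds its last target. There are 200 camera calls.

## Working session

There is one attempt and no reset: what is moved stays moved. The work goes in short steps, Python scripts to look and compute and a tool call to move; the robot and the scene stay as the last step left them, time stands still between calls to the robot, and variables do not carry over. Pictures are saved under pics/ and viewed, at most 10 in all, crops included, and the job is handed in when it is done.

Besides the shell and the picture viewer there is one more tool, called after "Request:" as name(argument=value, ...), one argument or row to a line, values as JSON. jog_arm: Moves the arm, as the interface text tells. Its arguments: {"type":"object","properties":{"motion":{"type":"array"},"grip_force":{"type":"number"}},"required":["motion"]}

```bash
ls; mkdir -p pics; python3 - <<'E'
from cell import r, vision
import cv2,numpy as np
for n in("scene","top"):
    c=vision.read_camera(n); cv2.imwrite(f"pics/{n}0.png",c["color"][:,:,::-1]); np.savez(f"{n}0.npz",**c)
    print(n,c["fx"],c["cx"],c["cy"],c["k1"],c["world_from_camera"].round(3).tolist())
print(r.sense())
E
```

```text
pics
scene 379.97902827245935 315.57255186155453 194.89212045666272 -0.07871694270230827 [[-0.858, 0.43, -0.282, 860.296], [0.514, 0.711, -0.479, 669.37], [-0.006, -0.556, -0.831, 1019.836], [0.0, 0.0, 0.0, 1.0]]
top 382.41910470695274 316.1732012147016 206.44316631241992 -0.05106950067776139 [[-0.026, -0.996, 0.087, 416.451], [-1.0, 0.026, 0.001, 102.935], [-0.003, -0.087, -0.996, 1277.62], [0.0, 0.0, 0.0, 1.0]]
{'clock': 0.1, 'joints': array([60.05574605, 36.05350305,  2.20242849, 86.98654989, -1.54618542,
       57.08463584, -1.1481299 ]), 'joint_vel': array([ 6.04006965e-02, -2.51730486e-01, -6.74466377e-05, -1.07445234e-01,
       -2.44970767e-02,  1.15437587e-02, -3.22238966e-03]), 'effort': array([ 3.47877140e-03, -5.50798130e+01,  1.14807431e+00, -1.87117893e+01,
       -5.20473963e-02,  1.92102516e-02,  3.78956531e-05]), 'eef_pos': array([ 286.49144218, -582.82093989,  204.66804026]), 'ee_rot': array([-1.79904989e+02,  1.37273436e-03,  2.61727378e+01]), 'ft_force': array([-0.05897014, -0.82187046,  0.21674718]), 'ft_torque': array([-0.01259713,  0.02867923, -0.02005927]), 'finger_force': 0.0, 'grip_width': 93.89308072139053}
```

View pics/top0.png

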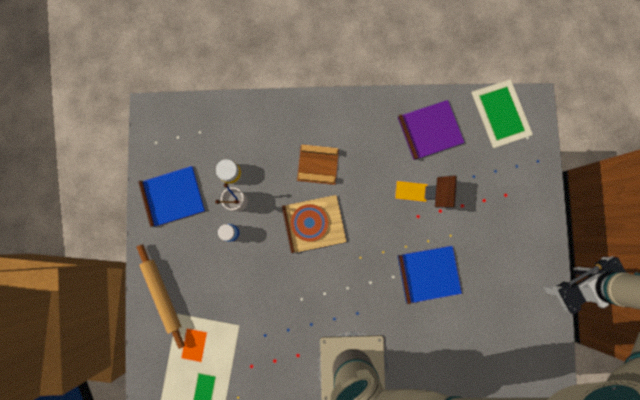

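View pics/scene0.png

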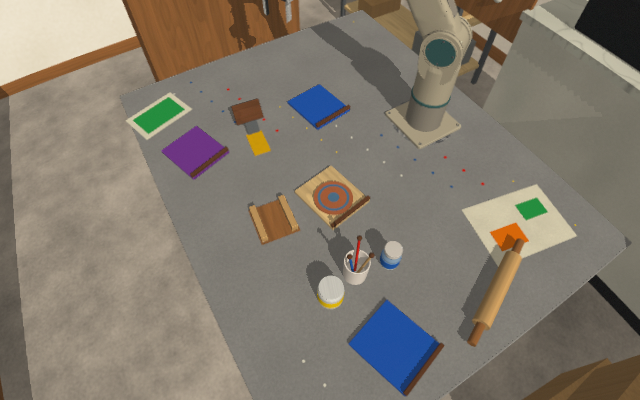

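```bash
cat > h.py <<'E'
import cv2,numpy as np
def ray(c,uv):
    K=np.array([[c["fx"],0,c["cx"]],[0,c["fy"],c["cy"]],[0,0,1]],float)
    uv=np.atleast_2d(np.array(uv,float)); s=np.c_[(uv[:,0]-c["cx"])/c["fx"],(uv[:,1]-c["cy"])/c["fy"]]; q=s.copy()
    for _ in range(10): q=s/(1+c["k1"]*(q**2).sum(1,keepdims=True))
    T=c["world_from_camera"]; return T[:3,3],np.c_[q,np.ones(len(q))]@T[:3,:3].T
def plane(c,uv,z):
    o,d=ray(c,uv); return o+d*((z-o[2])/d[:,2])[:,None]
def proj(c,P):
    T=np.linalg.inv(c["world_from_camera"]); p=np.atleast_2d(P)@T[:3,:3].T+T[:3,3]; q=p[:,:2]/p[:,2:]
    q=q*(1+c["k1"]*(q**2).sum(1,keepdims=True)); return q*[c["fx"],c["fy"]]+[c["cx"],c["cy"]]
def blob(c,box,lo,hi):
    x0,y0,x1,y1=box; m=np.zeros((400,640),np.uint8)
    hsv=cv2.cvtColor(c["color"],cv2.COLOR_RGB2HSV); m[y0:y1,x0:x1]=cv2.inRange(hsv,lo,hi)[y0:y1,x0:x1]
    n,l,s,_=cv2.connectedComponentsWithStats(m); k=1+np.argmax(s[1:,4]); return (l==k).astype(np.uint8)
def rect(c,m,z):
    v,u=np.nonzero(m); P=plane(c,np.c_[u,v],z)[:,:2]; ct=max(cv2.findContours(m,0,1)[0],key=len)[:,0]
    Q=plane(c,ct,z)[:,:2].astype(np.float32); return P.mean(0).round(1),cv2.minAreaRect(Q),len(u)
E
python3 - <<'E'
from h import *
t=dict(np.load("top0.npz"));s=dict(np.load("scene0.npz"))
a=cv2.resize(t["color"][130:260,270:470],None,fx=4,fy=4,interpolation=cv2.INTER_CUBIC)
cv2.imwrite("pics/c1.png",a[:,:,::-1])
b=cv2.resize(s["color"][85:250,225:385],None,fx=3.6,fy=3.6,interpolation=cv2.INTER_CUBIC)
cv2.imwrite("pics/c2.png",b[:,:,::-1])
h=cv2.cvtColor(t["color"],cv2.COLOR_RGB2HSV)
for n,(u,v) in dict(blade=(410,191),grip=(446,191),tile=(296,223),board=(340,230),fence=(288,236),rail=(319,149),rail2=(319,181),base=(319,165)).items(): print(n,h[v,u],t["depth"][v,u])
for n,(u,v) in dict(blade=(258,144),grip=(246,112)).items(): print(n,cv2.cvtColor(s["color"],cv2.COLOR_RGB2HSV)[v,u])
E
```

```text
blade [ 22 255 206] 1283.5629
grip [ 11 202  86] 1207.5979
tile [153  50 113] 1259.421
board [ 18 129 190] 1264.2291
fence [ 10 120  89] 1248.0463
rail [ 18 164 188] 1269.8207
rail2 [ 16 177 128] 1276.2612
base [ 14 213 133] 1290.0231
blade [ 22 242 199]
grip [ 11 156 111]
```

View pics/c1.png

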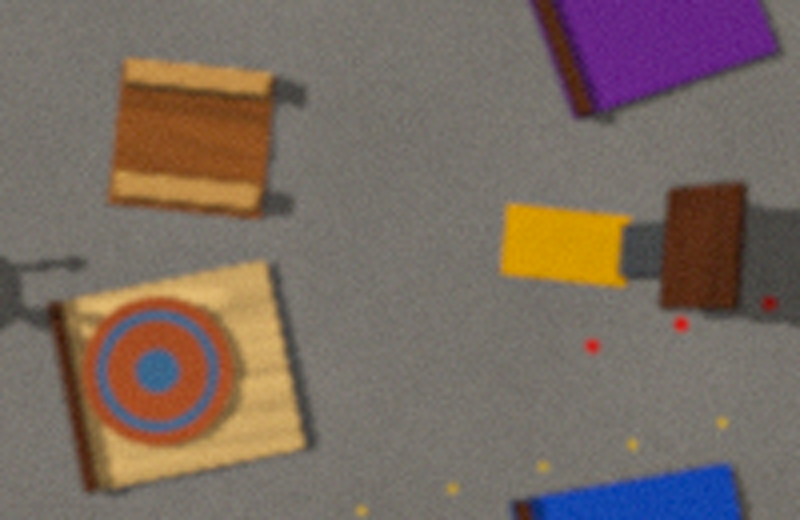

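View pics/c2.png

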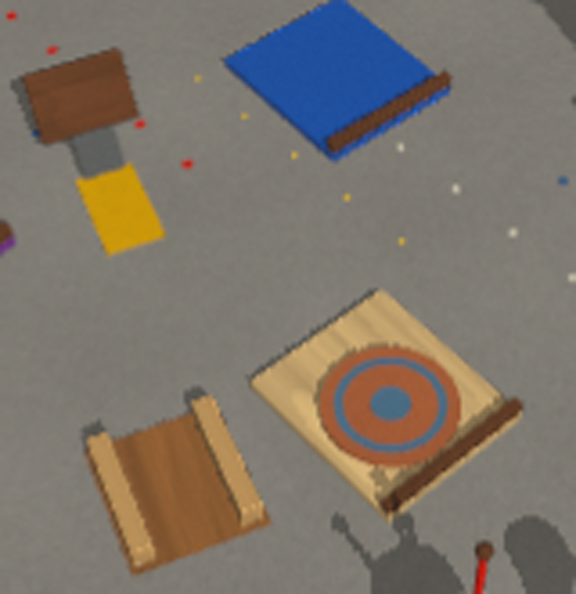

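```bash
python3 - <<'E'
from h import *
t=dict(np.load("top0.npz"));s=dict(np.load("scene0.npz"))
bx={"t":dict(blade=(390,175,432,205),grip=(430,170,465,215),tile=(286,200,332,244),board=(285,190,352,256),r1=(295,140,342,156),r2=(295,168,342,186)),
    "s":dict(blade=(240,125,275,158),grip=(225,95,266,126),tile=(308,177,358,218),board=(290,160,360,230),r1=(245,200,272,250),r2=(275,190,305,234))}
hs=dict(blade=((18,200,120),(30,255,255),3),tile=((3,120,90),(12,230,255),22),grip=((5,130,50),(16,255,150),74),board=((14,80,120),(24,170,255),12),r1=((14,80,125),(24,190,255),30),r2=((15,80,125),(24,190,255),30))
for k,c in (("t",t),("s",s)):
    for n,(lo,hi,z) in hs.items():
        m=blob(c,bx[k][n],lo,hi)
        ct=max(cv2.findContours(m,0,2)[0],key=cv2.contourArea); f=cv2.drawContours(np.zeros_like(m),[ct],-1,1,-1)
        ce,(p,sz,a),N=rect(c,f,z); print(k,n,ce,np.round(p,1),np.round(sz,1),round(a,1),N)
E
```

```text
t blade [ 572.6 -214. ] [ 572.5 -215.4] [100.7  57.5] 82.2 489
t tile [474.8 129.7] [474.5 129.3] [76.8 76.6] 43.7 466
t grip [ 559.5 -308.8] [ 561.  -308.9] [61.2 98.3] 86.5 556
t board [469.6  89.3] [472.3 107.4] [162.4 171.8] 10.1 1408
t r1 [719.   91.3] [719.1  91.5] [123.   21.6] 82.8 234
t r2 [623.5 103.6] [623.4 104.3] [123.1  24.5] 82.7 268
s blade [ 576.4 -214.8] [ 575.8 -216.6] [100.  57.] 82.6 334
s tile [479.2 128.7] [477.9 129.4] [75.5 78.7] 58.8 433
s grip [ 564.6 -308.2] [ 563.  -308.4] [ 95.8 102.3] 82.6 515
s board [486.2  92.2] [476.7 115.6] [161.2 187.1] 10.0 1129
s r1 [710.2  98.9] [713.1 103.1] [138.5  69.4] 70.2 585
s r2 [629.5 110.6] [629.1 109. ] [134.3  21.9] 80.8 243
```

```bash
cat >> h.py <<'E'
from scipy.spatial.transform import Rotation as Ro
c35,s35=np.cos(np.radians(35)),np.sin(np.radians(35))
RLT=np.array([[0,-c35,s35],[-1,0,0],[0,-s35,-c35]])  # tool axes as columns in lifter frame
def tool_for(o,yaw,slope=69.0):
    "TCP pose for lifter at o, yaw; slope = TCP distance up the slope"
    Rl=Ro.from_euler('z',yaw,degrees=True).as_matrix()
    return np.array(o,float)+Rl@[-46-s35*slope,0,1.5+c35*slope],Rl@RLT
def go(r,p,R,p0=None,R0=None):
    if p0 is None:
        s=r.sense(); p0=s["eef_pos"]; R0=Ro.from_euler('xyz',s["ee_rot"],degrees=True).as_matrix()
    d=R0.T@(p-p0); w=Ro.from_matrix(R0.T@R).as_rotvec(degrees=True)
    print("shift",d.round(1),"turn",w.round(2),"| len",np.linalg.norm(d).round(1),np.linalg.norm(w).round(1)); return d,w
E
python3 - <<'E'
from h import *; from cell import r
p,R=tool_for((574,-216,0),82.3,180); print(p); d,w=go(r,p,R)
for k in range(1,11): print(k,(d*k/10).round(0),(w*k/10).round(1))
E
```

```text
[ 554.0033981  -363.89805738  148.94736797]
shift [336.6 -78.4  55.8] turn [33.87 10.37 32.79] | len 350.1 48.3
1 [34. -8.  6.] [3.4 1.  3.3]
2 [ 67. -16.  11.] [6.8 2.1 6.6]
3 [101. -24.  17.] [10.2  3.1  9.8]
4 [135. -31.  22.] [13.5  4.1 13.1]
5 [168. -39.  28.] [16.9  5.2 16.4]
6 [202. -47.  34.] [20.3  6.2 19.7]
7 [236. -55.  39.] [23.7  7.3 23. ]
8 [269. -63.  45.] [27.1  8.3 26.2]
9 [303. -71.  50.] [30.5  9.3 29.5]
10 [337. -78.  56.] [33.9 10.4 32.8]
```

Request:
jog_arm(
  motion=[
    [[20,-5,3],[2,0.6,2],94],
    [[55,-13,9],[5.5,1.7,5.3],94],
    [[95,-22,16],[9.5,2.9,9.2],80],
    [[135,-31,22],[13.5,4.1,13.1],70],
    [[175,-41,29],[17.6,5.4,17],60],
    [[215,-50,36],[21.6,6.6,21],60],
    [[255,-59,42],[25.6,7.8,24.8],60],
    [[290,-67,48],[29.2,8.9,28.3],60],
    [[320,-74,53],[32.2,9.9,31.2],60],
    [[337,-78,56],[33.9,10.4,32.8],60],
  ],
  grip_force=55,
)

```text
clock: 0.93
eef_pos: [556.8, -361.4, 147.5]
ee_rot: [-144.7, 0.1, -7.7]
ft_force: [0.0, 0.3, 0.2]
grip_width: 59.8
finger_force: 0.0
```

```bash
python3 - <<'E'
from h import *; from cell import r
s=r.sense(); print(s["clock"],s["joints"].round(1),s["grip_width"],s["eef_pos"],s["ee_rot"])
p,R=tool_for((574,-216,0),82.3,180); go(r,p,R)
p,R=tool_for((574,-216,0),82.3,69); go(r,p,R)
E
```

```text
0.9333 [ 45.8  54.9  -0.7  67.1 -27.   82.2 -42.9] 59.78143590668917 [ 556.81641947 -361.3714124   147.47555233] [-1.44697138e+02  5.61164338e-02 -7.70900166e+00]
shift [-2.5  1.5 -2.9] turn [-0.3   0.04 -0.04] | len 4.1 0.3
shift [ -2.4   2.1 108.1] turn [-0.3   0.04 -0.04] | len 108.2 0.3
```

Request:
jog_arm(
  motion=[
    [[-2,2,5],[0,0,0],60],
    [[-2,2,20],[0,0,0],60],
    [[-2,2,40],[0,0,0],60],
    [[-2,2,60],[0,0,0],60],
    [[-2,2,80],[0,0,0],60],
    [[-2,2,95],[0,0,0],60],
    [[-2,2,104],[0,0,0],60],
    [[-2,2,108],[0,0,0],60],
    [[-2,2,108],[0,0,0],60],
    [[-2,2,108],[0,0,0],60],
  ],
)

```text
clock: 1.77
eef_pos: [560.8, -306.0, 60.3]
ee_rot: [-145.1, -0.1, -7.7]
ft_force: [0.1, -0.7, 0.3]
grip_width: 60.1
finger_force: 0.0
```

```bash
python3 - <<'E'
from h import *; from cell import r,vision
s=r.sense(); print(s["clock"],s["ft_force"])
p,R=tool_for((574,-216,0),82.3,69); go(r,p,R)
P=[]
for n,b in (("top",(430,165,480,220)),):
    c=vision.read_camera(n); a=cv2.resize(c["color"][150:240,380:500],None,fx=6,fy=6,interpolation=cv2.INTER_CUBIC)
    c2=vision.read_camera("scene"); b=cv2.resize(c2["color"][85:165,210:300],None,fx=6,fy=6,interpolation=cv2.INTER_CUBIC)
    cv2.imwrite("pics/g1.png",np.hstack([cv2.resize(a,(440,330)),cv2.resize(b,(360,330))])[:,:,::-1])
E
```

```text
1.7667 [ 0.08235063 -0.74370994  0.25514517]
shift [ 1.  -3.1  4.9] turn [ 0.13 -0.12  0.02] | len 5.9 0.2
```

View pics/g1.png

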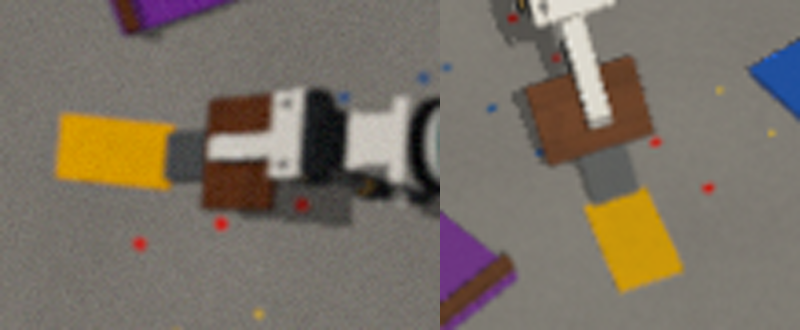

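Request:
jog_arm(
  motion=[
    [[0.5,-1.5,2.5],[0,0,0],60],
    [[1,-3,5],[0,0,0],60],
    [[1,-3,5],[0,0,0],40],
    [[1,-3,5],[0,0,0],28],
    [[1,-3,5],[0,0,0],20],
    [[1,-3,5],[0,0,0],14],
    [[1,-3,5],[0,0,0],8],
    [[1,-3,5],[0,0,0],8],
    [[1,-3,5],[0,0,0],8],
    [[1,-3,5],[0,0,0],8],
  ],
)

```text
clock: 2.7
eef_pos: [562.5, -300.1, 57.1]
ee_rot: [-145.1, -0.1, -7.7]
ft_force: [0.3, -0.3, -2.6]
grip_width: 13.8
finger_force: 55.0
```

```bash
python3 - <<'E'
from h import *; from cell import r,vision
s=r.sense(); print(s["clock"],s["ft_force"],s["ft_torque"],s["grip_width"],s["finger_force"],s["eef_pos"],s["ee_rot"])
p,R=tool_for((574,-216,0),82.3,69); go(r,p,R)
for n,b in (("top",(390,175,432,205)),("scene",(240,125,275,158))):
    c=vision.read_camera(n); m=blob(c,b,(18,200,120),(30,255,255)); print(n,rect(c,m,3))
E
```

```text
2.7 [ 0.340068   -0.27394964 -2.55966372] [-0.99122344  0.16868855  0.03424979] 13.809186502702662 54.996986389160156 [ 562.52045056 -300.07417748   57.11107562] [-1.45097358e+02 -6.23404029e-02 -7.72784612e+00]
shift [ 0.1  0.1 -1.2] turn [ 0.1  -0.07  0.01] | len 1.2 0.1
top (array([ 572.8, -213.1]), ((572.578857421875, -215.0822296142578), (101.35394287109375, 57.4512939453125), 82.19483184814453), 485)
scene (array([ 576. , -213.7]), ((575.8262939453125, -215.95513916015625), (101.48876953125, 57.37104034423828), 82.76400756835938), 342)
```

```bash
cat >> h.py <<'E'
def pose(s): return s["eef_pos"],Ro.from_euler('xyz',s["ee_rot"],degrees=True).as_matrix()
G=np.load("G.npz") if __import__("os").path.exists("G.npz") else None  # lifter in tool: t,R
def lifter_now(s):
    p,R=pose(s); A=R@G["R"]; return p+R@G["t"],A
def tool_L(o,yaw,nose=0.0):
    A=Ro.from_euler('zy',[0,0],degrees=True).as_matrix() if 0 else (Ro.from_euler('z',yaw,degrees=True)*Ro.from_euler('y',nose,degrees=True)).as_matrix()
    Rt=A@G["R"].T; return np.array(o,float)-Rt@G["t"],Rt   # nose>0: front edge down
BY=100.1; TY=-6.3
def bf(x,y,z):
    a=np.radians(BY); return np.array([473+x*np.cos(a)-y*np.sin(a),113+x*np.sin(a)+y*np.cos(a),z])
def rows(d,w,n=10,a=0,b=1):
    for k in range(1,n+1):
        f=k/n; f=f*f*(3-2*f); print([list((d*f).round(0)),list((w*f).round(1))])
E
python3 - <<'E'
from h import *; from cell import r
s=r.sense(); p,R=pose(s); L=Ro.from_euler('z',82.4,degrees=True).as_matrix()
np.savez("G.npz",t=R.T@(np.array([574.2,-215.6,0])-p),R=R.T@L)
E
python3 - <<'E'
from h import *; from cell import r
p0,R0=pose(r.sense())
pa,Ra=tool_L((574.2,-215.6,60),82.4); go(r,pa,Ra)
p,R=tool_L(bf(-125,TY,50),BY,1.2); d,w=go(r,p,R,pa,Ra); rows(d,w,10)
E
```

```text
shift [  0.  -34.3 -49.2] turn [-0. -0. -0.] | len 60.0 0.0
shift [ -74.7 -159.3  121.2] turn [ -1.18  -9.98 -14.62] | len 213.7 17.7
[[np.float64(-2.0), np.float64(-4.0), np.float64(3.0)], [np.float64(-0.0), np.float64(-0.3), np.float64(-0.4)]]
[[np.float64(-8.0), np.float64(-17.0), np.float64(13.0)], [np.float64(-0.1), np.float64(-1.0), np.float64(-1.5)]]
[[np.float64(-16.0), np.float64(-34.0), np.float64(26.0)], [np.float64(-0.3), np.float64(-2.2), np.float64(-3.2)]]
[[np.float64(-26.0), np.float64(-56.0), np.float64(43.0)], [np.float64(-0.4), np.float64(-3.5), np.float64(-5.1)]]
[[np.float64(-37.0), np.float64(-80.0), np.float64(61.0)], [np.float64(-0.6), np.float64(-5.0), np.float64(-7.3)]]
[[np.float64(-48.0), np.float64(-103.0), np.float64(79.0)], [np.float64(-0.8), np.float64(-6.5), np.float64(-9.5)]]
[[np.float64(-59.0), np.float64(-125.0), np.float64(95.0)], [np.float64(-0.9), np.float64(-7.8), np.float64(-11.5)]]
[[np.float64(-67.0), np.float64(-143.0), np.float64(109.0)], [np.float64(-1.1), np.float64(-8.9), np.float64(-13.1)]]
[[np.float64(-73.0), np.float64(-155.0), np.float64(118.0)], [np.float64(-1.1), np.float64(-9.7), np.float64(-14.2)]]
[[np.float64(-75.0), np.float64(-159.0), np.float64(121.0)], [np.float64(-1.2), np.float64(-10.0), np.float64(-14.6)]]
```

Request:
jog_arm(
  motion=[
    [[0,-2,-3],[0,0,0],8],
    [[0,-6,-9],[0,0,0],8],
    [[0,-12,-17],[0,0,0],8],
    [[0,-19,-27],[0,0,0],8],
    [[0,-26,-37],[0,0,0],8],
    [[0,-31,-44],[0,0,0],8],
    [[0,-34,-49],[0,0,0],8],
    [[0,-34,-49],[0,0,0],8],
    [[0,-34,-49],[0,0,0],8],
  ],
)

```text
clock: 3.55
eef_pos: [562.7, -300.0, 117.5]
ee_rot: [-145.1, -0.1, -7.7]
ft_force: [-0.9, -0.6, -2.6]
grip_width: 13.8
finger_force: 55.0
```

Request:
jog_arm(
  motion=[
    [[-4,-9,7],[0,-0.6,-0.8],8],
    [[-11,-24,18],[-0.2,-1.5,-2.2],8],
    [[-20,-42,32],[-0.3,-2.6,-3.9],8],
    [[-30,-64,49],[-0.5,-4,-5.9],8],
    [[-41,-88,67],[-0.7,-5.5,-8],8],
    [[-52,-111,84],[-0.8,-6.9,-10.2],8],
    [[-62,-132,100],[-1,-8.3,-12.1],8],
    [[-70,-149,113],[-1.1,-9.3,-13.7],8],
    [[-75,-159,121],[-1.2,-10,-14.6],8],
    [[-75,-159,121],[-1.2,-10,-14.6],8],
  ],
)

```text
clock: 4.38
eef_pos: [514.0, -86.6, 109.3]
ee_rot: [-146.0, 0.0, 10.4]
ft_force: [0.1, 0.8, -2.2]
grip_width: 14.0
finger_force: 55.0
```

```bash
python3 - <<'E'
from h import *; from cell import r,vision
s=r.sense(); print(s["clock"],s["ft_force"],s["ft_torque"],s["joints"].round(1))
o,A=lifter_now(s); print(o,A[:,0],np.degrees(np.arctan2(A[1,0],A[0,0])))
ctr=o+A@[3,0,3]; cs={}
for n in("top","scene"):
    c=vision.read_camera(n); u,v=proj(c,ctr)[0].astype(int); m=blob(c,(u-35,v-30,u+35,v+30),(18,215,120),(30,255,255))
    print(n,u,v,"exp",ctr.round(1),rect(c,m,ctr[2])); cs[n]=c
a=cs["top"]["color"][170:270,280:400]; b=cs["scene"]["color"][90:210,260:380]
cv2.imwrite("pics/b1.png",np.hstack([cv2.resize(a,(480,400),interpolation=2),cv2.resize(b,(320,400)[:1]+(400,),interpolation=2)])[:,:,::-1])
E
```

```text
4.3833 [ 0.14729063  0.75713533 -2.15921982] [-0.89419565 -0.1180666  -0.09897832] [ 29.7  45.5  -7.1  98.1 -26.3  59.7 -37.7]
[499.15322084  -3.79536891  51.0033048 ] [-0.18207899  0.98315101 -0.01616568] 100.49226506897595
top 349 213 exp [498.6  -0.8  54. ] (array([4.967e+02, 1.000e-01]), ((497.36181640625, -2.9178924560546875), (57.920188903808594, 102.51744079589844), 9.83493423461914), 537)
scene 306 165 exp [498.6  -0.8  54. ] (array([503.,  -3.]), ((503.059326171875, -6.393592834472656), (57.36052322387695, 104.13516235351562), 9.857420921325684), 432)
```

View pics/b1.png

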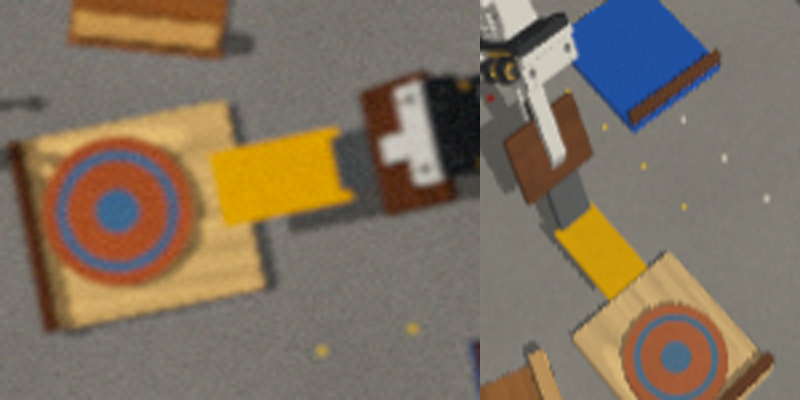

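```bash
cat > st.py <<'E'
from h import *; from cell import r; import sys
def stat():
    s=r.sense(); o,A=lifter_now(s); a=np.radians(BY); q=o-[473,113,0]
    tip=o+A@[52.5,0,0]
    print("t",round(s["clock"],2),"F",s["ft_force"].round(1),"T",s["ft_torque"].round(2),"o",o.round(1),"yaw",round(float(np.degrees(np.arctan2(A[1,0],A[0,0]))),2),"nose",round(float(-np.degrees(np.arcsin(A[2,0]))),2),"roll",round(float(np.degrees(A[2,1])),2),"tipz",tip[2].round(1),"board xy",round(q[0]*np.cos(a)+q[1]*np.sin(a),1),round(-q[0]*np.sin(a)+q[1]*np.cos(a),1),"w",s["grip_width"].round(2))
stat()
E
python3 - <<'E'
from st import *
for x,z in ((-122,22),(-122,14),(-122,10),):
    p,R=tool_L(bf(x,TY,z),BY,1.2); go(r,p,R)
E
```

```text
Traceback (most recent call last):
  File "st.py", line 6, in <module>
    stat()
    ~~~~^^
  File "st.py", line 5, in stat
    print("t",round(s["clock"],2),"F",s["ft_force"].round(1),"T",s["ft_torque"].round(2),"o",o.round(1),"yaw",round(float(np.degrees(np.arctan2(A[1,0],A[0,0]))),2),"nose",round(float(-np.degrees(np.arcsin(A[2,0]))),2),"roll",round(float(np.degrees(A[2,1])),2),"tipz",tip[2].round(1),"board xy",round(q[0]*np.cos(a)+q[1]*np.sin(a),1),round(-q[0]*np.sin(a)+q[1]*np.cos(a),1),"w",s["grip_width"].round(2))
                                                                                                                                                                                                                                                                                                                                                                                         ^^^^^^^^^^^^^^^^^^^^^
AttributeError: 'float' object has no attribute 'round'
```

```bash
sed -i 's/s\["grip_width"\].round(2)/s["grip_width"]/' st.py
python3 - <<'E'
from st import *
for x,z in ((-122,22),(-122,14),(-122,10),):
    p,R=tool_L(bf(x,TY,z),BY,1.2); go(r,p,R)
E
```

```text
t 4.48 F [ 0.1 -0.1 -2.2] T [-0.98 -0.12 -0.  ] o [501.   -9.8  49.8] yaw 100.09 nose 1.25 roll 0.01 tipz 48.6 board xy -125.9 -6.0 w 13.752893148023972
shift [ 0.3 12.3 25.3] turn [ 0.05  0.   -0.02] | len 28.1 0.1
shift [ 0.3 16.7 31.9] turn [ 0.05  0.   -0.02] | len 36.0 0.1
shift [ 0.3 18.9 35.3] turn [ 0.05  0.   -0.02] | len 40.0 0.1
```

Request:
jog_arm(
  motion=[
    [[0,2,4],[0,0,0],8],
    [[0,6,12],[0,0,0],8],
    [[0,10,20],[0,0,0],8],
    [[0,13,26],[0,0,0],8],
    [[0,15,29],[0,0,0],8],
    [[0,16,31],[0,0,0],8],
    [[0,16.5,32],[0,0,0],8],
    [[0,16.5,32],[0,0,0],8],
    [[0,17,32.7],[0,0,0],8],
    [[0,17,32.7],[0,0,0],8],
  ],
)

```text
clock: 5.32
eef_pos: [514.7, -88.1, 72.4]
ee_rot: [-146.3, -0.1, 10.0]
ft_force: [0.5, 0.5, -2.0]
grip_width: 14.0
finger_force: 55.0
```

```bash
python3 st.py
```

```text
t 5.32 F [ 0.5  0.5 -2. ] T [-0.85 -0.13 -0.02] o [500.5  -5.4  13.7] yaw 100.09 nose 1.21 roll -0.03 tipz 12.6 board xy -121.4 -6.3 w 13.98345917239921
```

Request:
jog_arm(
  motion=[
    [[0,0.3,0.4],[0,0,0],8],
    [[0,0.5,0.8],[0,0,0],8],
    [[0,0.8,1.2],[0,0,0],8],
    [[0,0.8,1.2],[0,0,0],8],
  ],
)

```text
clock: 5.65
eef_pos: [514.6, -88.0, 71.3]
ee_rot: [-146.3, -0.1, 10.0]
ft_force: [-0.3, -1.2, 0.6]
grip_width: 13.5
finger_force: 55.0
```

```bash
python3 st.py
```

```text
t 5.65 F [-0.3 -1.2  0.6] T [-0.52 -0.09  0.01] o [500.5  -5.3  12.6] yaw 100.09 nose 1.18 roll -0.03 tipz 11.5 board xy -121.3 -6.3 w 13.505056369956938
```

```bash
python3 - <<'E'
from st import *
p0,R0=pose(r.sense()); a=np.radians(BY)
print(R0.T@np.array([np.cos(a),np.sin(a),0])*100, R0.T@[0,0,-1])
E
```

```text
t 5.65 F [-0.3 -1.2  0.6] T [-0.52 -0.09  0.01] o [500.5  -5.3  12.6] yaw 100.09 nose 1.18 roll -0.03 tipz 11.5 board xy -121.3 -6.3 w 13.505056369956938
[ -0.23371797 -83.15508447  55.54437238] [-0.00124409  0.55544723  0.83155086]
```

Request:
jog_arm(
  motion=[
    [[0,-2.3,2],[0,0,0],8],
    [[0,-7.3,5.3],[0,0,0],8],
    [[0,-13,9.2],[0,0,0],8],
    [[0,-19.7,13.7],[0,0,0],8],
    [[0,-26.4,18.1],[0,0,0],8],
    [[0,-33,22.5],[0,0,0],8],
    [[0,-39.7,27],[0,0,0],8],
    [[0,-45.5,30.9],[0,0,0],8],
    [[-0.1,-49.7,33.6],[0,0,0],8],
    [[-0.1,-49.7,33.6],[0,0,0],8],
  ],
)

```text
clock: 6.48
eef_pos: [505.2, -28.9, 71.3]
ee_rot: [-146.4, -0.2, 9.9]
ft_force: [1.2, -3.4, 3.6]
grip_width: 13.7
finger_force: 55.0
```

```bash
python3 - <<'E'
from st import *
from cell import vision
cs={n:vision.read_camera(n) for n in("top","scene")}
a=cs["top"]["color"][190:260,275:365]; b=cs["scene"]["color"][120:220,270:380]
cv2.imwrite("pics/b2.png",np.hstack([cv2.resize(a,(450,350),interpolation=2),cv2.resize(b,(350,350),interpolation=2)])[:,:,::-1])
E
```

```text
t 6.48 F [ 1.2 -3.4  3.6] T [-0.16 -0.32 -0.36] o [491.3  53.7  12.5] yaw 100.03 nose 1.27 roll -0.15 tipz 11.4 board xy -61.6 -7.6 w 13.655156072810595
```

View pics/b2.png

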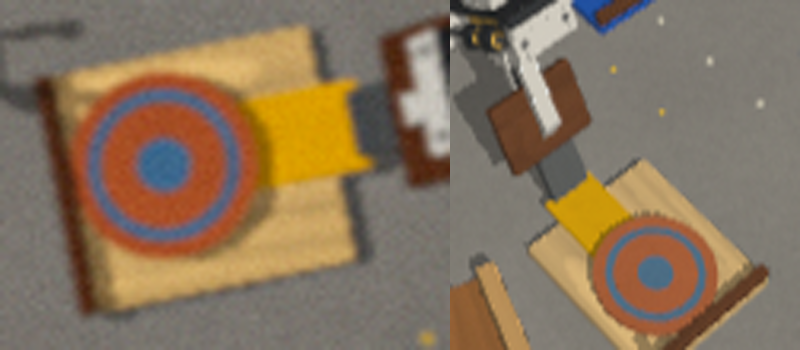

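Request:
jog_arm(
  motion=[
    [[0,-3.3,2.2],[0,0,0],8],
    [[0,-8.3,5.6],[0,0,0],8],
    [[0,-13.3,8.9],[0,0,0],8],
    [[0,-18.3,12.2],[0,0,0],8],
    [[0,-23.3,15.5],[0,0,0],8],
    [[0,-28.3,18.9],[0,0,0],8],
    [[0,-33.3,22.2],[0,0,0],8],
    [[0,-38.2,25.6],[0,0,0],8],
    [[0,-42.4,28.3],[0,0,0],8],
    [[0,-45.7,30.6],[0,0,0],8],
  ],
)

```text
clock: 7.42
eef_pos: [497.6, 21.1, 71.5]
ee_rot: [-146.6, -0.3, 9.7]
ft_force: [3.5, -16.9, 18.8]
grip_width: 13.7
finger_force: 55.0
```

```bash
cat > tl.py <<'E'
from st import *
from cell import vision
def tile(z,save=None,guess=None):
    s=r.sense(); o,A=lifter_now(s); g=o+A@[12,0,0] if guess is None else np.array(guess,float); g[2]=z; P=[]
    for n in("top","scene"):
        c=vision.read_camera(n); u,v=proj(c,g)[0].astype(int)
        m=blob(c,(u-28,v-26,u+28,v+26),(3,130,90),(11,235,255)); ct=max(cv2.findContours(m,0,2)[0],key=cv2.contourArea)
        e=cv2.minEnclosingCircle(plane(c,ct[:,0],z)[:,:2].astype(np.float32)); M=cv2.moments(ct); q=plane(c,[[M["m10"]/M["m00"],M["m01"]/M["m00"]]],z)[0]; P.append(q)
        print(n,"tile",q.round(1),"circle",np.round(e[0],1),round(e[1],1))
        if save: cv2.imwrite(f"pics/{save}_{n}.png",cv2.resize(c["color"][v-50:v+50,u-60:u+60],(400,333),interpolation=2)[:,:,::-1])
    q=(P[0]+P[1])/2; q[:2]+=[0,0]; print("mean",q.round(1),"in lifter",(A.T@(q-o)).round(1)); a=np.radians(BY); d=q-[473,113,0]; print("in board",round(d[0]*np.cos(a)+d[1]*np.sin(a),1),round(-d[0]*np.sin(a)+d[1]*np.cos(a),1))
    return q
E
python3 -c "
from tl import *
tile(25)"
```

```text
t 7.42 F [  3.5 -16.9  18.8] T [0.06 0.22 0.08] o [484.2 103.6  12.3] yaw 99.77 nose 1.5 roll -0.26 tipz 11.0 board xy -11.2 -9.4 w 13.700761722079163
top tile [474.6 135.2  25. ] circle [474.7 135.5] 39.9
scene tile [478.3 134.   25. ] circle [478.  133.3] 41.2
mean [476.4 134.6  25. ] in lifter [31.5  2.4 13.5]
in board 20.6 -7.2
```

Request:
jog_arm(
  motion=[
    [[0,-0.8,-0.6],[0,0,0],8],
    [[-0.5,-2.5,0.6],[0,0,0],8],
    [[-1,-5,2.2],[0,0,0],8],
    [[-1,-7.5,3.9],[0,0,0],8],
    [[-1.5,-10,5.6],[0,0,0],8],
    [[-1.5,-12,7],[0,0,0],8],
    [[-1.5,-12,7],[0,0,0],8],
  ],
)

```text
clock: 8.1
eef_pos: [494.0, 34.7, 71.8]
ee_rot: [-146.6, -0.3, 9.6]
ft_force: [4.1, -12.3, 11.8]
grip_width: 13.7
finger_force: 55.0
```

```bash
python3 -c "
from tl import *
tile(25)"
```

```text
t 8.1 F [  4.1 -12.3  11.8] T [-0.47 -0.31 -0.34] o [480.6 117.1  12.6] yaw 99.76 nose 1.52 roll -0.27 tipz 11.2 board xy 2.7 -8.2 w 13.718774068030124
top tile [474.1 134.9  25. ] circle [474.1 134.9] 39.7
scene tile [478.8 137.2  25. ] circle [468.8 141.1] 72.7
mean [476.5 136.   25. ] in lifter [19.   0.8 12.9]
in board 22.1 -7.5
```

```bash
python3 - <<'E'
from st import *
o,A=lifter_now(r.sense()); b=np.array([np.cos(np.radians(BY)),np.sin(np.radians(BY)),0])
for k,z,n in ((-3,.7,1.5),(-4,2,0),(-5,12,-1),(-6,70,-1.5)):
    p,R=tool_L(o+k*b+[0,0,z],99.8,n); go(r,p,R)
E
```

```text
t 8.2 F [  4.1 -12.1  12.7] T [-0.37 -0.31 -0.39] o [480.6 117.2  12.6] yaw 99.76 nose 1.51 roll -0.27 tipz 11.2 board xy 2.8 -8.2 w 13.7802744503995
shift [ 0.4  2.1 -2.2] turn [ 0.01 -0.24  0.11] | len 3.1 0.3
shift [ 0.4  4.7 -2.9] turn [ 1.51 -0.24  0.12] | len 5.5 1.5
shift [  0.4   1.7 -11.1] turn [ 2.51 -0.24  0.12] | len 11.2 2.5
shift [  0.7 -28.6 -59.7] turn [ 3.01 -0.24  0.13] | len 66.1 3.0
```

Request:
jog_arm(
  motion=[
    [[0,1,-1],[0,0,0],8],
    [[0,2,-2],[0,0,0],8],
    [[0,3,-2.3],[0.7,0,0],8],
    [[0,4.2,-2.8],[1.4,0,0],8],
    [[0,4,-4],[1.8,0,0],8],
    [[0,3,-7],[2.1,0,0],8],
    [[0,1.7,-11],[2.5,0,0],8],
    [[0,-1,-16],[2.7,0,0],8],
    [[0,-3,-20],[3,0,0],8],
    [[0,-3,-20],[3,0,0],8],
  ],
)

```text
clock: 9.03
eef_pos: [492.3, 30.3, 90.6]
ee_rot: [-143.3, -0.1, 10.0]
ft_force: [0.5, -0.2, -5.6]
grip_width: 13.8
finger_force: 55.0
```

```bash
python3 -c "
from tl import *
tile(39,'l1')"; python3 -c "
import cv2,numpy as np
cv2.imwrite('pics/l1.png',np.hstack([cv2.imread(f'pics/l1_{n}.png') for n in('top','scene')]))"
```

```text
t 9.03 F [ 0.5 -0.2 -5.6] T [-1.65 -0.3  -0.02] o [477.7 115.9  36.4] yaw 100.12 nose -1.83 roll -0.08 tipz 38.1 board xy 2.1 -5.1 w 13.827618239179822
top tile [471.8 133.4  39. ] circle [472.  133.3] 40.1
scene tile [471.4 126.3  39. ] circle [470.9 125.9] 41.1
mean [471.6 129.9  39. ] in lifter [14.9  3.5  2.1]
in board 16.8 -1.6
```

View pics/l1.png

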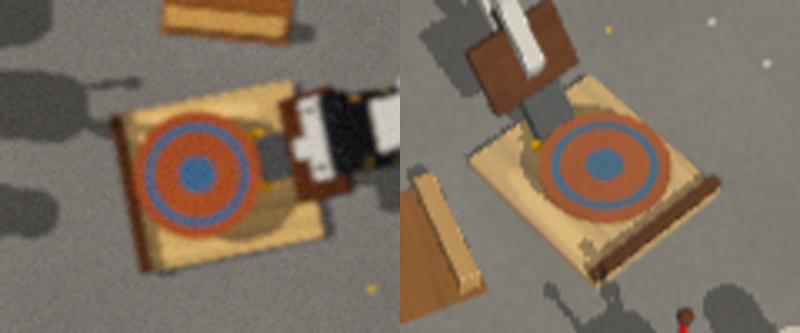

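```bash
python3 - <<'E'
from tl import *
tile(50)
p0,R0=pose(r.sense()); o,A=lifter_now(r.sense())
pa,Ra=tool_L(o+[0,0,45],100.1,-1.5); go(r,pa,Ra)
Rz=Ro.from_euler('z',82.6,degrees=True).as_matrix()
p,R=tool_L(np.array([673,98,80])-Rz@[15,0,0],82.6,-1.5); go(r,p,R,pa,Ra)
E
```

```text
t 9.13 F [-0.   0.4 -4.4] T [-1.59 -0.23 -0.01] o [477.4 115.9  35.7] yaw 100.13 nose -1.81 roll -0.05 tipz 37.4 board xy 2.1 -4.8 w 13.926534099095466
top tile [471.3 132.9  50. ] circle [471.7 132.9] 39.9
scene tile [475.3 132.9  50. ] circle [474.5 131.3] 40.8
mean [473.3 132.9  50. ] in lifter [17.8  1.  13.7]
in board 19.5 -3.8
shift [  0.  -27.4 -36.3] turn [-0.32  0.01  0.03] | len 45.5 0.3
shift [159.3  50.1 -36.3] turn [-1.000e-02  1.039e+01  1.408e+01] | len 170.9 17.5
```

Request:
jog_arm(
  motion=[
    [[0,-1,-1],[0,0,0],8],
    [[0,-3,-4],[0,0,0],8],
    [[0,-6,-8],[0,0,0],8],
    [[0,-10,-13],[0,0,0],8],
    [[0,-14,-18],[0,0,0],8],
    [[0,-18,-24],[0,0,0],8],
    [[0,-22,-29],[0,0,0],8],
    [[0,-25,-33],[0,0,0],8],
    [[0,-27,-36],[0,0,0],8],
    [[0,-27,-36],[0,0,0],8],
  ],
)

```text
clock: 10.07
eef_pos: [492.4, 30.2, 135.4]
ee_rot: [-143.3, -0.1, 10.0]
ft_force: [0.9, 0.1, -4.6]
grip_width: 14.1
finger_force: 55.0
```

Request:
jog_arm(
  motion=[
    [[2,0.6,-0.5],[0,0.1,0.2],8],
    [[7,2.2,-1.6],[0,0.5,0.6],8],
    [[15,4.7,-3.4],[0,1,1.3],8],
    [[25,7.9,-5.7],[0,1.6,2.2],8],
    [[36,11.3,-8.2],[0,2.3,3.2],8],
    [[47,14.8,-10.7],[0,3.1,4.2],8],
    [[57,17.9,-13],[0,3.7,5],8],
    [[65,20.4,-14.8],[0,4.2,5.7],8],
    [[71,22.3,-16.2],[0,4.6,6.3],8],
    [[74,23.3,-16.9],[0,4.8,6.5],8],
  ],
)

```text
clock: 10.9
eef_pos: [570.7, 14.6, 134.1]
ee_rot: [-143.3, -0.0, 1.8]
ft_force: [-0.0, 0.3, -4.9]
grip_width: 13.6
finger_force: 55.0
```

```bash
python3 - <<'E'
from tl import *
o,A=lifter_now(r.sense()); tile(o[2]+14)
Rz=Ro.from_euler('z',82.6,degrees=True).as_matrix()
p,R=tool_L(np.array([673,98,80])-Rz@[17.5,1,0],82.6,-1.5); go(r,p,R)
E
```

```text
t 10.9 F [-0.   0.3 -4.9] T [-1.62  0.02  0.06] o [568.3 101.4  79.9] yaw 91.95 nose -1.81 roll 0.01 tipz 81.5 board xy -28.2 -91.8 w 13.5618401973204
top tile [564.3 119.   93.9] circle [564.6 119. ] 39.8
scene tile [569.  118.5  93.9] circle [568.  117.1] 40.1
mean [566.6 118.8  93.9] in lifter [17.9  1.1 13.4]
in board -10.7 -93.2
shift [ 89.3  18.1 -14.1] turn [-0.32  5.64  7.54] | len 92.2 9.4
```

Request:
jog_arm(
  motion=[
    [[3,0.6,-0.5],[0,0.2,0.2],8],
    [[9,1.8,-1.4],[0,0.6,0.8],8],
    [[18,3.7,-2.9],[0,1.1,1.5],8],
    [[30,6.1,-4.7],[-0.1,1.9,2.5],8],
    [[43,8.7,-6.8],[-0.1,2.7,3.6],8],
    [[56,11.4,-8.8],[-0.2,3.5,4.7],8],
    [[68,13.8,-10.7],[-0.2,4.3,5.7],8],
    [[79,16,-12.5],[-0.3,5,6.7],8],
    [[86,17.5,-13.6],[-0.3,5.4,7.3],8],
    [[89,18.1,-14.1],[-0.3,5.6,7.5],8],
  ],
)

```text
clock: 11.83
eef_pos: [660.7, -5.4, 134.6]
ee_rot: [-143.6, -0.1, -7.5]
ft_force: [-0.3, -0.3, -4.1]
grip_width: 14.3
finger_force: 55.0
```

Request:
jog_arm(
  motion=[
    [[0,0,0],[0,0,0],8],
    [[0,0,0],[0,0,0],8],
    [[0,0,0],[0,0,0],8],
  ],
)

```text
clock: 12.08
eef_pos: [658.8, -4.9, 134.6]
ee_rot: [-143.5, 0.0, -7.4]
ft_force: [-0.4, 0.5, -5.6]
grip_width: 13.6
finger_force: 55.0
```

```bash
python3 - <<'E'
from tl import *
o,A=lifter_now(r.sense()); tile(o[2]+14,'k1')
Rz=Ro.from_euler('z',82.6,degrees=True).as_matrix()
# rack: rails in both views now vs tile, edges in top picture
t=dict(np.load("top0.npz")); s=dict(np.load("scene0.npz"))
for k,c,bs in (("t",t,((295,140,342,156),(295,168,342,186))),("s",s,((245,203,272,250),(275,190,305,234)))):
  for b in bs:
    m=blob(c,b,(14,80,165) if k=="t" else (14,80,165),(26,190,255)); ce,q,N=rect(c,m,30); print(k,ce,np.round(q[0],1),np.round(q[1],1),round(q[2],1),N)
E
```

```text
t 12.08 F [-0.4  0.5 -5.6] T [-1.6   0.19 -0.01] o [670.3  80.9  80. ] yaw 82.69 nose -1.53 roll 0.06 tipz 81.4 board xy -66.2 -188.6 w 13.595462412912193
top tile [669.4  98.4  94. ] circle [669.5  98.8] 40.1
scene tile [673.2  98.   94. ] circle [673.  98.] 40.6
mean [671.3  98.2  94. ] in lifter [17.7  1.3 13.5]
in board -49.3 -192.6
t [718.8  91. ] [718.7  90.4] [114.2  17.5] 82.6 181
t [623.6 102.8] [623.6 102.7] [114.   17.7] 82.5 189
s [723.9  97.1] [723.6  94.3] [129.8  18.2] 82.1 225
s [628.6 109.8] [628.  107.1] [130.1  20.7] 80.5 217
```

```bash
python3 - <<'E'
from st import *
o,A=lifter_now(r.sense())
pa,Ra=tool_L(o+[1.6,-1.8,-46],82.6,-0.4); go(r,pa,Ra)
p,R=tool_L(o+[1.6,-1.8,-62],82.6,-0.4); go(r,p,R,pa,Ra)
E
```

```text
t 12.18 F [ 1.3  0.5 -4.4] T [-1.55  0.24  0.  ] o [670.6  80.7  80.1] yaw 82.67 nose -1.53 roll 0.04 tipz 81.5 board xy -66.4 -188.9 w 13.742606951465746
shift [ 1.7 26.7 35.4] turn [-1.13  0.07  0.04] | len 44.3 1.1
shift [-0.   9.2 13.1] turn [0. 0. 0.] | len 16.0 0.0
```

Request:
jog_arm(
  motion=[
    [[0,1,1],[0,0,0],8],
    [[0.3,3,4],[-0.1,0,0],8],
    [[0.5,6,8],[-0.2,0,0],8],
    [[0.8,10,13],[-0.4,0,0],8],
    [[1,14,18],[-0.6,0,0],8],
    [[1.3,18,24],[-0.8,0,0],8],
    [[1.5,22,29],[-1,0,0],8],
    [[1.7,25,33],[-1.1,0,0],8],
    [[1.7,26.7,35.4],[-1.1,0,0],8],
    [[1.7,26.7,35.4],[-1.1,0,0],8],
  ],
)

```text
clock: 13.02
eef_pos: [660.7, -5.8, 89.5]
ee_rot: [-144.7, 0.0, -7.5]
ft_force: [-1.1, -0.5, -4.5]
grip_width: 13.9
finger_force: 55.0
```

```bash
python3 - <<'E'
from tl import *
o,A=lifter_now(r.sense()); q=tile(o[2]+13)
Rz=Ro.from_euler('z',82.6,degrees=True).as_matrix(); print("rack",(Rz.T@(q-[673.2,96.4,0])).round(1), (Rz.T@(o-[673.2,96.4,0])).round(1))
E
```

```text
t 13.02 F [-1.1 -0.5 -4.5] T [-1.56  0.27  0.05] o [672.1  79.   33.2] yaw 82.66 nose -0.43 roll 0.08 tipz 33.6 board xy -68.4 -190.1 w 13.918980215971128
top tile [671.2  97.   46.2] circle [671.3  97.2] 40.0
scene tile [675.2  95.5  46.2] circle [674.9  94.7] 40.4
mean [673.2  96.3  46.2] in lifter [17.4  1.2 12.9]
in board -51.6 -194.1
rack [-0.1  0.  46.2] [-17.4  -1.2  33.2]
```

Request:
jog_arm(
  motion=[
    [[0,1.2,1.6],[0,0,0],8],
    [[0,2,2.9],[0,0,0],8],
    [[0,2.6,3.7],[0,0,0],8],
    [[0,3.1,4.5],[0,0,0],8],
    [[0,3.7,5.3],[0,0,0],8],
    [[0,4.3,6.1],[0,0,0],8],
    [[0,5.1,7.3],[0,0,0],8],
    [[0,6.3,9],[0,0,0],8],
    [[0,7.7,11],[0,0,0],8],
    [[0,8.6,12.3],[0,0,0],8],
  ],
)

```text
clock: 13.95
eef_pos: [661.3, -5.4, 75.4]
ee_rot: [-144.6, -0.0, -7.5]
ft_force: [0.1, -0.1, -1.6]
grip_width: 13.8
finger_force: 55.0
```

```bash
python3 - <<'E'
from tl import *
q=tile(40)
o,A=lifter_now(r.sense())
Rz=Ro.from_euler('z',82.6,degrees=True).as_matrix(); print("rack",(Rz.T@(q-[673.2,96.4,0])).round(1), (Rz.T@(o-[673.2,96.4,0])).round(1))
p,R=tool_L(o+[0,0,-1]+Rz@[-140,0.5,0],82.6,-0.4); go(r,p,R)
E
```

```text
t 13.95 F [ 0.1 -0.1 -1.6] T [-0.97  0.18  0.03] o [672.8  79.3  19.2] yaw 82.66 nose -0.46 roll 0.0 tipz 19.6 board xy -68.2 -190.8 w 13.81077146825871
top tile [671.6  96.6  40. ] circle [671.7  96.6] 39.7
scene tile [675.5  96.   40. ] circle [675.4  95.8] 40.5
mean [673.6  96.3  40. ] in lifter [17.1  1.4 20.7]
in board -51.6 -194.5
rack [-0.  -0.4 40. ] [-17.1  -1.5  18.9]
shift [ -0.5 114.7 -80.3] turn [-0.05  0.07  0.03] | len 140.0 0.1
```

Request:
jog_arm(
  motion=[
    [[0,1.6,-1.2],[0,0,0],8],
    [[0,6.5,-4.5],[0,0,0],8],
    [[0,15,-10.5],[0,0,0],8],
    [[-0.1,28,-19.6],[0,0,0],8],
    [[-0.2,43,-30],[0,0,0],8],
    [[-0.3,60,-42],[0,0,0],8],
    [[-0.4,80,-56],[0,0,0],8],
    [[-0.4,100,-70],[0,0,0],8],
    [[-0.5,115,-80.5],[0,0,0],8],
    [[-0.5,123,-86],[0,0,0],8],
  ],
)

```text
clock: 14.88
eef_pos: [640.3, -160.8, 73.6]
ee_rot: [-144.9, -0.0, -7.8]
ft_force: [-0.9, -0.2, -2.3]
grip_width: 14.1
finger_force: 55.0
```

Request:
jog_arm(
  motion=[
    [[0,10,-7],[0,0,0],8],
    [[0,20,-14],[0,0,0],8],
    [[0,26,-18],[0,0,0],8],
    [[0,26,-18],[0,0,0],8],
  ],
)

```text
clock: 15.22
eef_pos: [636.9, -188.1, 73.6]
ee_rot: [-144.8, -0.0, -7.6]
ft_force: [-0.0, -0.9, -2.2]
grip_width: 13.9
finger_force: 55.0
```

```bash
python3 - <<'E'
from tl import *
q=tile(40,None,(673,96,40))
o,A=lifter_now(r.sense())
for z in (2,0.5): p,R=tool_L([o[0],o[1],z],82.6,0); go(r,p,R)
E
```

```text
t 15.22 F [-0.  -0.9 -2.2] T [-0.95  0.16 -0.04] o [ 648.5 -103.5   17.2] yaw 82.56 nose -0.32 roll -0.0 tipz 17.4 board xy -243.9 -134.8 w 13.92097774497238
top tile [670.6  95.9  40. ] circle [671.8  96.1] 65.0
scene tile [675.6  96.   40. ] circle [675.4  95.8] 40.5
mean [673.1  96.   40. ] in lifter [201.1   1.4  21.7]
in board -51.9 -194.0
shift [-0.2  8.4 12.7] turn [-0.48  0.06  0.07] | len 15.2 0.5
shift [-0.2  9.3 13.9] turn [-0.48  0.06  0.07] | len 16.7 0.5
```

Request:
jog_arm(
  motion=[
    [[0,1.5,2],[0,0,0],8],
    [[0,4,6],[-0.2,0,0],8],
    [[0,6.3,9.5],[-0.4,0,0],8],
    [[0,8,12],[-0.5,0,0],8],
    [[0,8.7,13],[-0.5,0,0],8],
    [[0,9.1,13.7],[-0.5,0,0],8],
    [[0,9.4,14.2],[-0.5,0,0],8],
    [[0,9.6,14.5],[-0.5,0,0],8],
    [[0,9.6,14.5],[-0.5,0,0],8],
  ],
)

```text
clock: 16.07
eef_pos: [637.3, -185.4, 56.8]
ee_rot: [-145.2, -0.0, -7.5]
ft_force: [0.6, 0.3, -1.6]
grip_width: 13.4
finger_force: 55.0
```

```bash
python3 st.py
```

```text
t 16.07 F [ 0.6  0.3 -1.6] T [-0.87  0.09  0.01] o [ 6.487e+02 -1.011e+02 -2.000e-01] yaw 82.65 nose 0.07 roll -0.01 tipz -0.3 board xy -241.6 -135.4 w 13.433167198178548
```

Request:
jog_arm(
  motion=[
    [[0,0.3,0.4],[0,0,0],8],
    [[0,0.4,0.7],[0,0,0],8],
    [[0,0.4,0.7],[0,0,0],8],
  ],
)

```text
clock: 16.32
eef_pos: [637.3, -185.4, 56.6]
ee_rot: [-145.1, -0.1, -7.5]
ft_force: [-1.5, -2.6, 2.5]
grip_width: 13.6
finger_force: 55.0
```

Request:
jog_arm(
  motion=[
    [[0,0,0],[0,0,0],14],
    [[0,0,0],[0,0,0],18],
    [[0,0,0],[0,0,0],24],
    [[0,0,0],[0,0,0],34],
    [[0,0,0],[0,0,0],46],
    [[0,0,0],[0,0,0],56],
    [[0,0,0],[0,0,0],60],
    [[0,0,0],[0,0,0],60],
  ],
)

```text
clock: 16.98
eef_pos: [637.3, -185.2, 55.8]
ee_rot: [-145.2, -0.0, -7.5]
ft_force: [0.2, 0.0, -0.0]
grip_width: 54.0
finger_force: 0.0
```

Request:
jog_arm(
  motion=[
    [[0,0,-4],[0,0,0],60],
    [[0,0,-12],[0,0,0],60],
    [[0,0,-25],[0,0,0],60],
    [[0,0,-42],[0,0,0],60],
    [[0,0,-60],[0,0,0],60],
    [[0,0,-80],[0,0,0],60],
    [[0,0,-100],[0,0,0],60],
    [[0,0,-115],[0,0,0],60],
    [[0,0,-125],[0,0,0],60],
    [[0,0,-125],[0,0,0],60],
  ],
)

```text
clock: 17.82
eef_pos: [628.5, -259.3, 160.9]
ee_rot: [-145.4, -0.3, -7.6]
ft_force: [-0.3, 0.2, -0.5]
grip_width: 60.0
finger_force: 0.0
```

```bash
python3 - <<'E'
from st import *; from cell import vision
for n in("top","scene"):
    c=vision.read_camera(n); u,v=proj(c,[649,-101,3])[0].astype(int); m=blob(c,(u-35,v-30,u+35,v+30),(18,200,120),(30,255,255)); print(n,rect(c,m,3))
    cv2.imwrite(f"pics/e_{n}.png",c["color"][:,:,::-1][60:300,180:500] if n=="top" else c["color"][:,:,::-1][60:300,180:500])
cv2.imwrite("pics/e.png",np.hstack([cv2.imread(f"pics/e_{n}.png") for n in("top","scene")]))
E
```

```text
t 17.82 F [-0.3  0.2 -0.5] T [-0.49  0.01 -0.02] o [ 640.3 -175.3  103.6] yaw 82.5 nose 0.28 roll -0.21 tipz 103.3 board xy -313.2 -114.1 w 60.039353795780805
top (array([646.8, -98. ]), ((646.63037109375, -100.09823608398438), (100.76781463623047, 57.65518569946289), 82.79425811767578), 479)
scene (array([650.9, -99.1]), ((650.4129028320312, -100.39640808105469), (101.49710083007812, 57.37944412231445), 82.54396057128906), 403)
```

View pics/e.png

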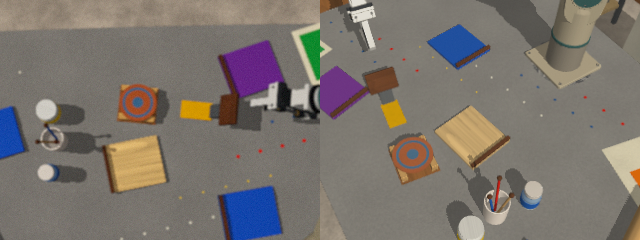

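The picture shows the tile centred on the rack at about (138,102) in the left half. The lifter stands flat on the bench at about (195,110), with the gripper clear and the bystanders untouched.

```bash
python3 -c "
from cell import r
print(r.job_done())"
```

```text
the job is handed in; nothing more can be done
None
```

The job is handed in, but the verdict was not shown: in the last pictures the tile lies flat and centred on the two rails (within about 1 mm by camera), the lifter stands on its blade on the open bench clear of the rack and ware board, and the jar, mug and tin look undisturbed.

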